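Tare the bench balance through its guarded key well

ROBOT

A 6-joint arm with a two-finger parallel gripper is mounted at the origin on a cart in front of the work surface, level with it; the furniture and walls round the work are solid. World frame = base frame: x ahead of the robot, y to its left, z up, the work surface at z = 0. Lengths are in m, angles in rad, forces in N, time in s.
With the tool pointing down it reaches from about 0.3 to 0.875 m from the base axis. Payload 4.2 kg.
Tool frame: the origin (TCP) lies on the mounting face of the last link; the fingertips stand 173 mm ahead of it and the grasp point (between the pads) lies 155 mm ahead of it (tip_extent is the distance from the TCP to the fingertips, in m); z points along the fingers, y is the line along which they close (so a half turn about z gives the same grasp; the last joint's range is limited). The gripper opens to 85 mm and grips with 20 to 120 N. Pads are 22 mm wide; open, the fingers measure 114 mm over their backs; the gripper's body (76 mm by 85 mm) begins 54 mm behind the grasp point. The pads swing forward as they close: fully open they stand 13 mm farther back than shut.
Start: joints at [1.248, 0.32, 1.565, -0, 1.257, -0.02], TCP at [0.171, 0.549, 0.405] pointing down, gripper open.
Joint ranges: [-3.11, 3.11], [-0.84, 2.01], [0.21, 2.61], [-1.34, 4.49], [0.05, 2.63], [-2.56, 2.56]. Speed limits (rad/s): [2.57, 2.57, 3.14, 3.14, 3.14, 3.14].

INTERFACE

Orientations are given as a rotation vector (axis times angle).
In Python, from station import * gives the robot as it stands.
- The arm moves only by the tool jog_arm, never from a script. Its argument "rows" is a list of rows, each an object with "dp": the shift along the tool's x, y, z in m, a list of three; "roll": the turn about the tool's z in degrees. A call has 1 to 8 rows; each row shifts and turns the commanded pose from where the row before left it, along the tool's axes as they then stand; what a row does not reach is not made up. A row lasts 1/12 s, in which the tool goes at most 41.7 mm and 7.16 degrees, less where a joint would pass 70% of its speed; a pose out of reach is approached as far as the arm can. A call is refused whole if a number of a shift passes 0.0417 or a number of a turn 7.16, either way. A call with a gripper value outside its range is refused whole. "hand" is the closure, from 0 (fully open) to 1 (shut), set as the call begins (left out, the last holds). The fingers move at their own pace and stop on an object; "force" is the grip in N (left out, the last holds). Time passes only in rows, so rows that do not move let the fingers close. It gives the time, the measured TCP pose, the force, the opening and the grip force at its end, in the units of the state.
- sense(): the state, without advancing time (a new reading comes with each control period).
- snapshot(name): name is "scene" or "top" or "wrist"; returns (picture, depth): 400x640x3 uint8, blue, green, red; 400x640 float32, m along the optical axis (not along the pixel's ray), 0 where there is no reading.
- get_calibration(name): a dict with "fx", "fy", "cx", "cy" (pixels), "eye" and "attitude" of the camera in the world. Camera axes: x right, y down, z forward; pixel columns grow to the right and rows downward; lengths in m; the calibration is good to about 2 mm. A picture is of the moment at which its call begins: read the wrist's pose just before it. get_calibration takes no time and is no camera call; for the wrist camera it gives the pose at the moment of the call.
- close_job(): hands the job in; it is judged then, once.
Trained networks look in the newest picture that a camera, given by its name, has taken for a name from the list of things; names that differ only in an ending like _2 or _b are one class to them, and where a whole thing is asked for, a point or a joint stands for the part that bears it (a point fixed in the world has none). Each returns a list of dicts, best first, with "confidence" (0 to 1); they miss things now and then, are a little off and sometimes report something else, mostly with a low value. They report only what shows in the picture. A call takes as long as a camera call.
- search_frame(camera, label): "extent" ([left, top, width, height] in pixels, round what is visible of it).
- pinpoint(camera, label): "at" ([column, row] in pixels: a listed point, or the origin of a listed thing).
The state is a dict: "clock": time; "joints": joint angles; "joint_vel": joint speeds; "joint_efforts": joint torques, N m; "position": TCP position; "tcp_rot": TCP orientation; "force": force on the tool from outside, world axes, zero at the start; "wrist_torque": the same for the moment, N m; "opening": finger opening in m; "grip_force": force on a finger pad.
Only numpy, scipy, OpenCV 4.12 (cv2) and the standard library are available. Lean on these libraries where they do the work, as an engineer would, in place of code of your own. Each camera call takes 0.05 s, during which the arm holds its last target. There are 200 camera calls.

TASK

Tare the balance with the dish on its pan: with a fingertip push the clear sliding guard all the way back towards the pan, then reach into the well with the green key, press that sunken key gently to the bottom, keep it down for about a second and let it come up again. Then push the guard fully shut over the wells with the fingers. Only push and press: do not pinch the guard's rib, do not press the orange key, and leave the dish, the vial and the dropper bottle where they stand.

Things in the scene. Friction and masses are not known exactly. Their poses are not given: they have to be found in the camera images.
- balance: fixed bench balance, white and grey; origin on the table; its x axis points from the key end (nearest the robot) to the pan end, z up. Its body spans x = -120 to 150 mm, y = -95 to 95 mm; the flat panel top is 45 mm above the table. A round steel pan, 104 mm across, top at 60 mm, is centred at x = 88 mm
- panel (a point): point on the panel top (x = -85 mm, y = 0 of the balance, 45 mm above the table), midway between two round wells, 46 mm across and 28 mm deep, centred 30 mm to either side along the balance's y. The guard covers them at the start. The green key sits in either one, the orange key in the other
- guard (a joint): travel in m of the guard, a clear plate 54 x 126 mm with blue side edges, its top 5 mm above the panel, sliding along the balance's x axis: 0 = fully shut over both wells, 0.055 = fully back at its stop, wells free. It slides with about 1.2 N of friction and light damping, stays where it is left, and starts within 6 mm of shut
- guard_rib (a point): middle of the top edge, 67 mm above the table, of the guard's upright blue rib; moves with the guard. The rib is 10 mm thick along the balance's x, 100 mm long along y, 18 mm high above the guard plate; push its near face to open, its far face to shut. In the balance frame it is at x = -93 mm when fully shut, -38 mm when fully back
- tare_key_base: fixed grey seat of the green tare key on the floor of its well, origin 17 mm above the table on the key's axis; it carries the key
- tare_key_top (a point): centre of the top of the green tare key, a round cap 25 mm across; at rest it lies 30 mm above the table, 15 mm below the panel top; it moves with the key
- tare_key (a joint): travel in m of the green key, straight down: 0 = up, 0.005 = at the bottom. Its spring pushes back with 1 N at the top and 3.5 N at the bottom and brings it up again when it is let go
- cal_key_top (a point): centre of the top of the orange calibration key, same form as the green key, in the other well; not to be pressed
- cal_key (a joint): travel in m of the orange key: 0 = up, 0.005 = at the bottom
- petri_a_mid (a point): centre of the shallow round petri dish on the pan, 62 mm across, 14 mm high, loose
- vial_1_mid (a point): centre of the small white vial, 21 mm across, 45 mm high, standing loose on the table beside the balance
- dropper_b_mid (a point): centre of the dropper bottle with the blue cap, 29 mm across, 77 mm high, standing loose on the table beside the balance

How it is judged:
On the way, in this order (a step that is already met when the one before it is completed fails the run):
1. the guard is pushed back (at least 47 of 55 mm) (value of joint guard above 0.047 m), for 0.1 s.
2. the green key is held down (at least 3.8 of 5 mm) for 0.6 s with the guard back (value of joint tare_key above 0.0038 m and value of joint guard above 0.04 m), for 0.6 s.
At the end, for the whole second after the job is handed in: The guard is shut to within 5 mm, both keys are up (within 1 mm), and the dish, vial and dropper bottle stand upright within 12 mm of where they were (value of joint guard below 0.005 m and value of joint each of tare_key, cal_key below 0.001 m and distance of each of petri_a_mid, vial_1_mid, dropper_b_mid from where it was at the start of the episode below 0.012 m and angle between each of petri_a_mid, vial_1_mid, dropper_b_mid's own z axis and vertical below 0.2 rad); the robot touches nothing.
It fails at once if the dish on the pan is moved from its place, lifted or tipped (distance of petri_a_mid from where it was at the start of the episode above 0.012 m or angle between petri_a_mid's own z axis and vertical above 0.3 rad).
It fails at once if the vial or the dropper bottle is moved from its place, lifted or tipped (distance of any of vial_1_mid, dropper_b_mid from where it was at the start of the episode above 0.012 m or angle between any of vial_1_mid, dropper_b_mid's own z axis and vertical above 0.3 rad).
It fails at once if the orange calibration key is pressed (value of joint cal_key above 0.002 m).
It fails at once if the guard's rib is pinched from both sides (contact force between the fingers and guard_c3 above 3 N and contact force between the fingers and guard_c4 above 3 N).
It fails at once if the tare key is rammed with over 40 N (contact force between anything else and tare_key_base above 40 N).
It also fails if it takes over 51 s, if anything falls off the work surface, if the arm or the gripper's body presses on something with over 40 N, if the wrist force passes 120 N, or if a joint passes its speed limit or range.

## Working session

There is one attempt and no reset: what is moved stays moved. The work goes in short steps, Python scripts to look and compute and a tool call to move; the robot and the scene stay as the last step left them, time stands still between calls to the robot, and variables do not carry over. Pictures are saved under pics/ and viewed, at most 10 in all, crops included, and the job is handed in when it is done.

Besides the shell and the picture viewer there is one more tool, called as name(argument=value, ...), one argument or row to a line, values as JSON. jog_arm: Moves the arm, as the interface text tells. Its arguments: {"type":"object","properties":{"rows":{"type":"array","items":{"type":"object","properties":{"dp":{"type":"array","items":{"type":"number"}},"roll":{"type":"number"}}}},"hand":{"type":"number"},"force":{"type":"number"}},"required":["rows"]}

```bash
mkdir -p pics; cat > h.py <<'E'
from station import *
import numpy as np, cv2
from scipy.spatial.transform import Rotation as R
def cam(n):
    c=get_calibration(n); a=np.array(c["attitude"]); 
    M=a if a.shape==(3,3) else (R.from_rotvec(a).as_matrix() if a.size==3 else R.from_quat(a).as_matrix())
    return c,M,np.array(c["eye"])
def ray_z(n,uv,z):
    c,M,e=cam(n); d=M@np.array([(uv[0]-c["cx"])/c["fx"],(uv[1]-c["cy"])/c["fy"],1]); return e+d*(z-e[2])/d[2]
def px(n,p):
    c,M,e=cam(n); q=M.T@(np.array(p)-e); return [c["fx"]*q[0]/q[2]+c["cx"],c["fy"]*q[1]/q[2]+c["cy"]]
E
python3 - <<'E'
from h import *
s=sense();print(s["clock"],s["position"],s["tcp_rot"],s["opening"]);print(get_calibration("top"))
Z=dict(panel=.045,guard_rib=.067,tare_key_top=.03,cal_key_top=.03,petri_a_mid=.067,vial_1_mid=.0225,dropper_b_mid=.0385,balance=0)
for n in ["top","scene"]:
    p,d=snapshot(n);cv2.imwrite(f"pics/{n}0.png",p)
    for k,z in Z.items():
        r=pinpoint(n,k)
        for q in r[:2]: print(n,k,round(q["confidence"],2),np.round(q["at"],1),np.round(ray_z(n,q["at"],z),4))
E
```

```text
0.0 [0.17139585 0.54867705 0.403898  ] [-4.73778159e-01 -3.10536248e+00  2.67342349e-03] 0.0853222842560467
{'fx': 366.83322943164666, 'fy': 366.83322943164666, 'cx': 321.62946541711614, 'cy': 202.47352525093632, 'eye': array([0.51793627, 0.02397283, 0.92404781]), 'attitude': array([-2.16660951,  2.11268076, -0.10001864])}
top panel 0.83 [351.2 258.2] [ 0.4988 -0.0183  0.045 ]
top guard_rib 0.6 [351.5 263.3] [ 0.4877 -0.0181  0.067 ]
top cal_key_top 0.61 [347.3 222.3] [ 0.5847 -0.0081  0.03  ]
top petri_a_mid 0.61 [342.8 183.2] [0.6743 0.0056 0.067 ]
top vial_1_mid 0.45 [403.2 215.5] [ 0.6053 -0.1447  0.0225]
top dropper_b_mid 0.69 [280.  222.5] [0.5795 0.1552 0.0385]
top balance 0.84 [347.  221.7] [ 0.5884 -0.0084  0.    ]
top balance 0.16 [405.1 213.3] [ 0.6131 -0.1537  0.    ]
scene panel 0.88 [282.6 242.8] [ 0.4999 -0.0134  0.045 ]
scene guard_rib 0.6 [278.8 238.9] [ 0.4863 -0.0255  0.067 ]
scene petri_a_mid 0.68 [347.5 203.6] [0.6631 0.0041 0.067 ]
scene vial_1_mid 0.67 [371.3 272.2] [ 0.6037 -0.148   0.0225]
scene dropper_b_mid 0.51 [282.9 196.1] [0.5894 0.1452 0.0385]
scene balance 0.78 [315.9 247.1] [ 0.5769 -0.0094  0.    ]
```

```bash
python3 - <<'E'
import cv2
a=cv2.imread("pics/top0.png")[130:310,230:450];cv2.imwrite("pics/top0c.png",cv2.resize(a,None,fx=3.3,fy=3.3,interpolation=cv2.INTER_CUBIC))
E
```

```text
(no output)
```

View pics/top0c.png

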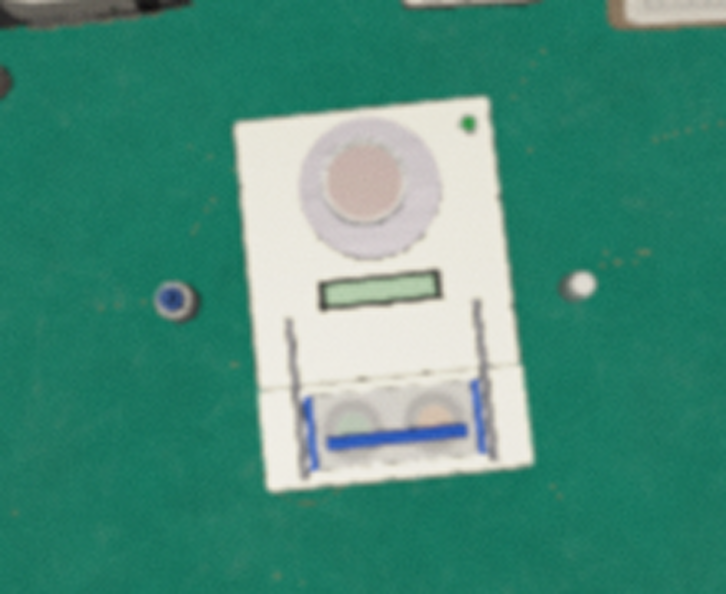

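View pics/scene0.png

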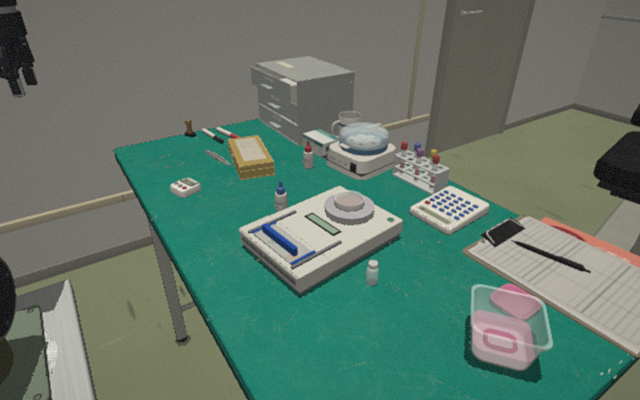

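The top view shows the green key's well at top px (337,257), on the left (+y) side, and the orange key at (361,256). The guard is nearly shut, the dropper is left of the balance and the vial right. Next I fit the balance pose.

```bash
cat >> h.py <<'E'
def fit(B,W):
    B=np.array(B,float);W=np.array(W)[:,:2];b=B-B.mean(0);w=W-W.mean(0)
    t=np.arctan2((b[:,0]*w[:,1]-b[:,1]*w[:,0]).sum(),(b*w).sum()); c,s=np.cos(t),np.sin(t);M=np.array([[c,-s],[s,c]])
    o=W.mean(0)-M@B.mean(0); return t,o,(W-(B@M.T+o))
E
python3 - <<'E'
from h import *
C=lambda u,v:(u/3.3+230-.35,v/3.3+130-.35)
W=[ray_z("top",C(*p),.045) for p in [(235,122),(488,97),(533,464),(268,491)]]
t,o,r=fit([(.15,.095),(.15,-.095),(-.12,-.095),(-.12,.095)],W);print(np.degrees(t),o,r)
M=np.array([[np.cos(t),-np.sin(t)],[np.sin(t),np.cos(t)]])
print("panel",o+M@[-.085,0],"green",o+M@[-.085,.03])
for n,u,z in [("greenpx",(352,418),.03),("orange",(433,415),.03),("rib",(397,436),.067),("pan",(370,188),.06)]:
    w=ray_z("top",C(*u),z)[:2]; print(n,w,M.T@(w-o))
s=sense();T=R.from_rotvec(s["tcp_rot"]).as_matrix();print(T.round(3)); print("tool x yaw",np.degrees(np.arctan2(T[1,0],T[0,0])))
e=o+M@[-.125,0]; d=e-s["position"][:2]; print(e,d)
E
```

```text
7.13399914349816 [ 0.58006173 -0.00345298] [[ 0.00030479 -0.00081024]
 [-0.00067465  0.00071797]
 [ 0.00061675  0.00026665]
 [-0.00024689 -0.00017438]]
panel [ 0.49571976 -0.01400915] green [0.49199405 0.0157586 ]
greenpx [0.50192537 0.01683463] [-0.07501193  0.02983432]
orange [ 0.50573114 -0.04209605] [-0.07855425 -0.02911277]
rib [ 0.49103266 -0.0145166 ] [-8.97138405e-02  7.85707844e-05]
pan [0.66727473 0.00772561] [0.0879261  0.00026104]
[[-0.955  0.298  0.   ]
 [ 0.298  0.955  0.   ]
 [-0.     0.    -1.   ]]
tool x yaw 162.65299903513417
[ 0.45602943 -0.01897676] [ 0.28458741 -0.56779843]
```

jog_arm(
  rows=[
    {"dp": [0, 0, 0], "roll": -6.12},
    {"dp": [0, 0, 0], "roll": -6.12},
    {"dp": [0, 0, 0], "roll": -6.12},
    {"dp": [0, 0, 0], "roll": -6.12},
    {"dp": [-0.009, -0.025, 0]},
    {"dp": [-0.009, -0.025, 0]},
    {"dp": [-0.009, -0.025, 0]},
    {"dp": [-0.009, -0.025, 0]},
  ],
  hand=1,
  force=20,
)

```text
$.rows[4]: bad value
```

jog_arm(
  rows=[
    {"dp": [-0.009, -0.03, 0]},
    {"dp": [-0.009, -0.03, 0]},
    {"dp": [-0.009, -0.03, 0]},
    {"dp": [-0.009, -0.03, 0]},
    {"dp": [-0.009, -0.03, 0]},
    {"dp": [-0.009, -0.03, 0]},
    {"dp": [-0.009, -0.03, 0]},
    {"dp": [-0.009, -0.03, 0]},
  ],
)

```text
$.rows[0]: bad value
```

jog_arm(
  rows=[
    {"dp": [-0.012, -0.03, 0]},
    {"dp": [-0.012, -0.03, 0]},
    {"dp": [-0.012, -0.03, 0]},
    {"dp": [-0.012, -0.03, 0.01]},
    {"dp": [-0.012, -0.03, 0.01]},
    {"dp": [-0.012, -0.03, 0.02]},
    {"dp": [0, 0, 0]},
    {"dp": [0, 0, 0]},
  ],
)

```text
$.rows[0]: bad value
```

```bash
cat >> h.py <<'E'
t0=np.radians(7.134);o0=np.array([.58006,-.00345]);M0=np.array([[np.cos(t0),-np.sin(t0)],[np.sin(t0),np.cos(t0)]])
def bal(p): return np.append(M0.T@(np.array(p)[:2]-o0),p[2])
def st():
    s=sense();T=R.from_rotvec(s["tcp_rot"]).as_matrix();b=bal(s["position"])
    print("t",round(s["clock"],2),"tip bal mm",np.round(1e3*(b-[0,0,.173]),1),"yawerr",round((np.degrees(np.arctan2(T[1,0],T[0,0]))-187.134+180)%360-180,2),"tilt",np.round(T[:2,2],4),"F",np.round(s["force"],1),"op",round(s["opening"],4))
E
python3 - <<'E'
from h import *
st();p,d=snapshot("wrist");cv2.imwrite("pics/w1.png",p)
for k,z in dict(panel=.045,guard_rib=.067,tare_key_top=.03,cal_key_top=.03).items():
    for q in pinpoint("wrist",k)[:1]: print(k,round(q["confidence"],2),np.round(q["at"]),(1e3*bal(ray_z("wrist",q["at"],z))).round(1))
E
```

```text
t 0.9 tip bal mm [-336.9  598.7  231.7] yawerr -24.48 tilt [0. 0.] F [0.3 0.9 0. ] op 0.0856
```

View pics/w1.png

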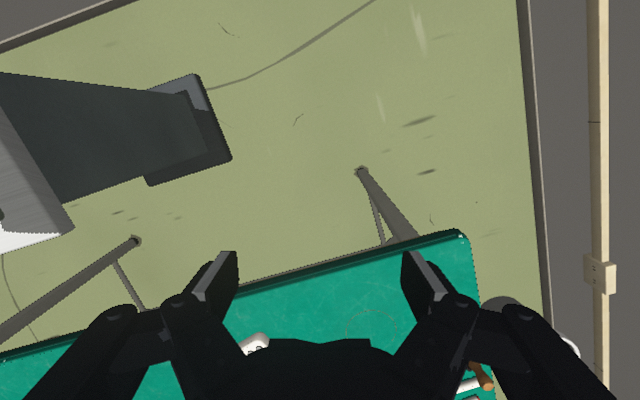

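The calls were refused because every row needs a "roll" value. The picture only shows the start pose with the gripper open.

jog_arm(
  rows=[
    {"dp": [0, 0, 0], "roll": -6.12},
    {"dp": [0, 0, 0], "roll": -6.12},
    {"dp": [0, 0, 0], "roll": -6.12},
    {"dp": [0, 0, 0], "roll": -6.12},
    {"dp": [-0.009, -0.025, 0], "roll": 0},
    {"dp": [-0.009, -0.025, 0], "roll": 0},
    {"dp": [-0.009, -0.025, 0], "roll": 0},
    {"dp": [-0.009, -0.025, 0], "roll": 0},
  ],
  hand=1,
  force=20,
)

```text
clock: 1.82
position: [0.2199, 0.4531, 0.4047]
tcp_rot: [-0.196, 3.135, 0.0]
force: [0.0, -0.7, 0.4]
opening: 0.0001
grip_force: 0.0
```

jog_arm(
  rows=[
    {"dp": [-0.009, -0.03, 0], "roll": 0},
    {"dp": [-0.009, -0.03, 0], "roll": 0},
    {"dp": [-0.009, -0.03, 0], "roll": 0},
    {"dp": [-0.009, -0.03, 0], "roll": 0},
    {"dp": [-0.009, -0.03, 0], "roll": 0},
    {"dp": [-0.009, -0.03, 0], "roll": 0},
    {"dp": [-0.009, -0.03, 0], "roll": 0},
    {"dp": [-0.009, -0.03, 0], "roll": 0},
  ],
)

```text
clock: 2.48
position: [0.321, 0.2234, 0.405]
tcp_rot: [-0.196, 3.135, 0.001]
force: [1.2, -0.1, 0.7]
opening: 0.0
grip_force: 0.0
```

jog_arm(
  rows=[
    {"dp": [-0.012, -0.03, 0], "roll": 0},
    {"dp": [-0.012, -0.03, 0], "roll": 0},
    {"dp": [-0.012, -0.03, 0], "roll": 0},
    {"dp": [-0.012, -0.03, 0.01], "roll": 0},
    {"dp": [-0.012, -0.03, 0.01], "roll": 0},
    {"dp": [-0.012, -0.03, 0.02], "roll": 0},
    {"dp": [0, 0, 0], "roll": 0},
    {"dp": [0, 0, 0], "roll": 0},
  ],
)

```text
clock: 3.15
position: [0.4149, 0.054, 0.3639]
tcp_rot: [0.19, -3.133, -0.0]
force: [-0.4, -0.0, -1.1]
opening: -0.0005
grip_force: 0.0
```

```bash
python3 - <<'E'
from h import *
st();p,d=snapshot("wrist");cv2.imwrite("pics/w2.png",p)
for k,z in dict(panel=.045,guard_rib=.067,tare_key_top=.03,cal_key_top=.03).items():
    for q in pinpoint("wrist",k)[:1]: print(k,round(q["confidence"],2),np.round(q["at"]),(1e3*bal(ray_z("wrist",q["at"],z))).round(1))
E
```

```text
t 3.15 tip bal mm [-156.8   77.5  190.9] yawerr -0.21 tilt [-0.0024  0.0001] F [-0.4 -0.  -1.1] op -0.0005
panel 0.57 [251. 248.] [-82.8  -0.   45. ]
guard_rib 0.86 [248. 256.] [-84.8   3.1  67. ]
```

View pics/w2.png

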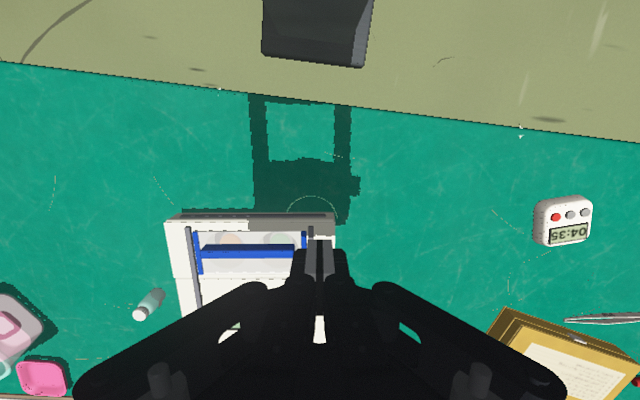

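The wrist view shows the rib at (248,252), with orange at left (230,240) and green at right (275,238), so the fit holds. I'll go in front of the rib and lower.

jog_arm(
  rows=[
    {"dp": [-0.005, -0.013, 0], "roll": 0.2},
    {"dp": [-0.005, -0.013, 0], "roll": 0},
    {"dp": [-0.005, -0.013, 0.02], "roll": 0},
    {"dp": [-0.005, -0.013, 0.02], "roll": 0},
    {"dp": [-0.005, -0.013, 0.02], "roll": 0},
    {"dp": [-0.004, -0.0125, 0.02], "roll": 0},
    {"dp": [0, 0, 0], "roll": 0},
    {"dp": [0, 0, 0], "roll": 0},
  ],
)

```text
clock: 4.07
position: [0.4527, -0.0176, 0.2846]
tcp_rot: [0.19, -3.134, -0.001]
force: [-0.8, -0.5, 0.7]
opening: -0.0003
grip_force: 0.0
```

```bash
python3 - <<'E'
from h import *
st()
E
```

```text
t 4.07 tip bal mm [-128.1    1.7  111.6] yawerr -0.19 tilt [-0.0016  0.0005] F [-0.8 -0.5  0.7] op -0.0003
```

jog_arm(
  rows=[
    {"dp": [0, 0, 0.015], "roll": -0.2},
    {"dp": [0, 0, 0.015], "roll": 0},
    {"dp": [0, 0, 0.015], "roll": 0},
    {"dp": [0, 0, 0.01], "roll": 0},
    {"dp": [-0.006, 0, 0], "roll": 0},
    {"dp": [-0.006, 0, 0], "roll": 0},
    {"dp": [-0.006, 0, 0], "roll": 0},
    {"dp": [-0.006, 0, 0], "roll": 0},
  ],
)

```text
clock: 4.73
position: [0.4778, -0.0147, 0.2311]
tcp_rot: [-0.196, 3.133, -0.0]
force: [-0.7, -0.3, 1.3]
opening: -0.0003
grip_force: 0.7
```

jog_arm(
  rows=[
    {"dp": [-0.006, 0, 0], "roll": 0},
    {"dp": [-0.006, 0, 0], "roll": 0},
    {"dp": [-0.006, 0, 0], "roll": 0},
    {"dp": [-0.006, 0, 0], "roll": 0},
    {"dp": [-0.006, 0, 0], "roll": 0},
    {"dp": [-0.006, 0, 0], "roll": 0},
    {"dp": [-0.006, 0, 0], "roll": 0},
    {"dp": [-0.004, 0, 0], "roll": 0},
  ],
)

```text
clock: 5.4
position: [0.5231, -0.0094, 0.2296]
tcp_rot: [-0.195, 3.135, 0.0]
force: [-1.0, 0.7, 1.0]
opening: 0.0
grip_force: 0.7
```

```bash
python3 - <<'E'
from h import *
st()
E
```

```text
t 5.4 tip bal mm [-57.3   1.2  56.6] yawerr -0.01 tilt [0.0003 0.0002] F [-1.   0.7  1. ] op 0.0
```

Continuing to the stop.

jog_arm(
  rows=[
    {"dp": [-0.002, 0, 0], "roll": 0},
    {"dp": [-0.002, 0, 0], "roll": 0},
    {"dp": [0, 0, 0], "roll": 0},
    {"dp": [0, 0, 0], "roll": 0},
  ],
)

```text
clock: 5.73
position: [0.5265, -0.009, 0.2297]
tcp_rot: [-0.195, 3.135, -0.0]
force: [-0.0, 0.3, 0.2]
opening: 0.0001
grip_force: 0.0
```

```bash
python3 - <<'E'
from h import *
st();p,d=snapshot("wrist");cv2.imwrite("pics/w3.png",p)
p,d=snapshot("top");cv2.imwrite("pics/t3.png",cv2.resize(p[160:300,270:430],None,fx=4,fy=4))
for n in ("top","wrist"):
  for k,z in dict(guard_rib=.067,tare_key_top=.03,cal_key_top=.03).items():
    for q in pinpoint(n,k)[:1]: print(n,k,round(q["confidence"],2),np.round(q["at"]),(1e3*bal(ray_z(n,q["at"],z))).round(1))
E
```

```text
t 5.73 tip bal mm [-53.9   1.1  56.7] yawerr -0.01 tilt [0.0009 0.    ] F [-0.   0.3  0.2] op 0.0001
top tare_key_top 0.41 [403. 212.] [  15.  -142.4   30. ]
wrist tare_key_top 0.61 [366. 194.] [-80.  30.  30.]
wrist cal_key_top 0.8 [271. 189.] [-83.7 -29.8  30. ]
```

View pics/w3.png

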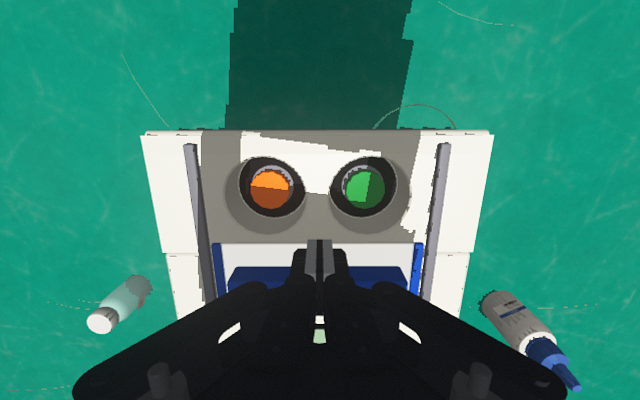

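The guard is back, with its near edge at row ~243. Both wells are free: green key at (365,188), orange at (270,190). I'll refine the key position from its colour.

```bash
python3 - <<'E'
from h import *
p=cv2.imread("pics/w3.png");h=cv2.cvtColor(p,cv2.COLOR_BGR2HSV).astype(int)
print("edge",bal(ray_z("wrist",(320,243),.05)))
for n,(a,b),x0,x1 in [("g",(50,75),330,400),("o",(5,20),238,306)]:
    m=(h[...,0]>=a)&(h[...,0]<=b)&(h[...,1]>120);m[:155]=0;m[220:]=0;m[:,:x0]=0;m[:,x1:]=0
    v,u=np.nonzero(m);(c,r)=cv2.minEnclosingCircle(np.c_[u,v].astype(np.float32));print(n,c,r,(1e3*bal(ray_z("wrist",c,.03))).round(1))
E
```

```text
edge [-0.05599104  0.0009559   0.05      ]
g (364.8309631347656, 189.12254333496094) 19.515361785888672 [-83.4  29.1  30. ]
o (269.4117736816406, 189.1764678955078) 20.370792388916016 [-83.4 -30.7  30. ]
```

jog_arm(
  rows=[
    {"dp": [0.005, 0, 0], "roll": 0},
    {"dp": [0.01, 0, -0.01], "roll": 0},
    {"dp": [0.008, 0.015, -0.01], "roll": 0},
    {"dp": [0.008, 0.0135, 0], "roll": 0},
    {"dp": [0, 0, 0], "roll": 0},
    {"dp": [0, 0, 0], "roll": 0},
  ],
)

```text
clock: 6.63
position: [0.4912, 0.016, 0.2495]
tcp_rot: [0.198, -3.135, 0.0]
force: [-0.3, -0.2, 0.2]
opening: -0.0001
grip_force: 0.0
```

```bash
python3 - <<'E'
from h import *
st();p,d=snapshot("wrist");cv2.imwrite("pics/w4.png",p)
E
```

```text
t 6.63 tip bal mm [-85.7  30.4  76.5] yawerr 0.09 tilt [-0.0002 -0.0001] F [-0.3 -0.2  0.2] op -0.0001
```

View pics/w4.png

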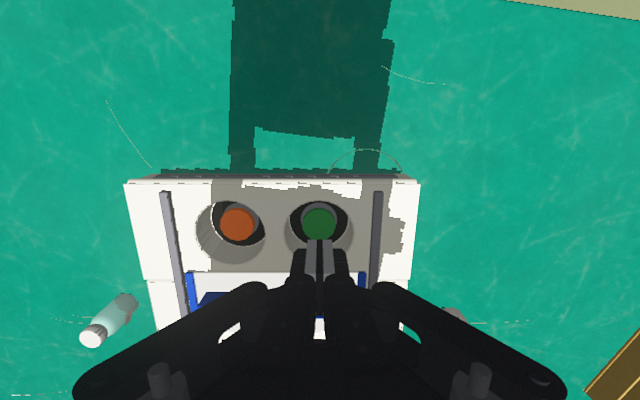

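The fingers stand over the green key's axis, with the key at (319,224). Now lowering.

jog_arm(
  rows=[
    {"dp": [-0.001, -0.001, 0.01], "roll": 0},
    {"dp": [0, 0, 0.01], "roll": 0},
    {"dp": [0, 0, 0.01], "roll": 0},
    {"dp": [0, 0, 0.006], "roll": 0},
    {"dp": [0, 0, 0.004], "roll": 0},
    {"dp": [0, 0, 0], "roll": 0},
  ],
)

```text
clock: 7.18
position: [0.493, 0.0143, 0.2084]
tcp_rot: [0.195, -3.133, -0.0]
force: [-1.0, 1.1, 0.3]
opening: 0.0
grip_force: 0.0
```

```bash
python3 - <<'E'
from h import *
st()
E
```

```text
t 7.18 tip bal mm [-84.2  28.5  35.4] yawerr -0.02 tilt [-0.0023  0.    ] F [-1.   1.1  0.3] op 0.0
```

jog_arm(
  rows=[
    {"dp": [0, 0, 0.002], "roll": 0},
    {"dp": [0, 0, 0.002], "roll": 0},
    {"dp": [0, 0, 0.002], "roll": 0},
    {"dp": [0, 0, 0.001], "roll": 0},
    {"dp": [0, 0, 0], "roll": 0},
  ],
)

```text
clock: 7.6
position: [0.4932, 0.0145, 0.2029]
tcp_rot: [-0.195, 3.135, -0.0]
force: [-0.6, 0.2, 1.3]
opening: -0.0001
grip_force: 0.5
```

```bash
python3 - <<'E'
from h import *
st()
E
```

```text
t 7.6 tip bal mm [-83.9  28.6  29.9] yawerr -0.0 tilt [0.0008 0.    ] F [-0.6  0.2  1.3] op -0.0001
```

jog_arm(
  rows=[
    {"dp": [0, 0, 0.001], "roll": 0},
    {"dp": [0, 0, 0.001], "roll": 0},
    {"dp": [0, 0, 0.001], "roll": 0},
    {"dp": [0, 0, 0.001], "roll": 0},
    {"dp": [0, 0, 0], "roll": 0},
  ],
)

```text
clock: 8.02
position: [0.4932, 0.0145, 0.1988]
tcp_rot: [-0.195, 3.135, 0.0]
force: [0.8, 0.6, 4.2]
opening: 0.0
grip_force: 1.6
```

```bash
python3 - <<'E'
from h import *
st()
E
```

```text
t 8.02 tip bal mm [-83.9  28.6  25.8] yawerr -0.0 tilt [0.0006 0.0001] F [0.8 0.6 4.2] op 0.0
```

jog_arm(
  rows=[
    {"dp": [0, 0, 0.001], "roll": 0},
    {"dp": [0, 0, 0.0005], "roll": 0},
    {"dp": [0, 0, 0], "roll": 0},
  ],
)

```text
clock: 8.27
position: [0.4932, 0.0146, 0.1982]
tcp_rot: [-0.195, 3.135, 0.0]
force: [-1.2, -0.1, 11.1]
opening: -0.0002
grip_force: 5.7
```

The key is at the bottom (11 N). I'll hold for about a second, then lift.

jog_arm(
  rows=[
    {"dp": [0, 0, 0], "roll": 0},
    {"dp": [0, 0, 0], "roll": 0},
    {"dp": [0, 0, 0], "roll": 0},
    {"dp": [0, 0, 0], "roll": 0},
    {"dp": [0, 0, 0], "roll": 0},
    {"dp": [0, 0, 0], "roll": 0},
    {"dp": [0, 0, 0], "roll": 0},
    {"dp": [0, 0, 0], "roll": 0},
  ],
)

```text
clock: 8.93
position: [0.4932, 0.0145, 0.1983]
tcp_rot: [-0.195, 3.134, -0.0]
force: [-1.7, 0.0, 11.3]
opening: -0.0002
grip_force: 5.7
```

jog_arm(
  rows=[
    {"dp": [0, 0, 0], "roll": 0},
    {"dp": [0, 0, 0], "roll": 0},
    {"dp": [0, 0, -0.002], "roll": 0},
    {"dp": [0, 0, -0.004], "roll": 0},
    {"dp": [0, 0, -0.01], "roll": 0},
    {"dp": [0, 0, -0.015], "roll": 0},
    {"dp": [0, 0, -0.02], "roll": 0},
    {"dp": [0, 0, -0.02], "roll": 0},
  ],
)

```text
clock: 9.6
position: [0.4926, 0.0146, 0.2688]
tcp_rot: [0.195, -3.133, -0.0]
force: [0.8, -0.3, -0.0]
opening: 0.0001
grip_force: 0.0
```

```bash
python3 - <<'E'
from h import *
st()
E
```

```text
t 9.6 tip bal mm [-84.6  28.8  95.8] yawerr -0.01 tilt [-0.0022  0.0002] F [ 0.8 -0.3 -0. ] op 0.0001
```

jog_arm(
  rows=[
    {"dp": [-0.015, -0.006, 0], "roll": 0},
    {"dp": [-0.015, -0.006, 0], "roll": 0},
    {"dp": [-0.015, -0.006, 0], "roll": 0},
    {"dp": [-0.015, -0.006, 0], "roll": 0},
    {"dp": [-0.012, -0.004, 0], "roll": 0},
    {"dp": [0, 0, 0], "roll": 0},
    {"dp": [0, 0, 0], "roll": 0},
  ],
)

```text
clock: 10.18
position: [0.5677, -0.0043, 0.268]
tcp_rot: [0.195, -3.134, -0.001]
force: [-0.5, 0.5, 0.4]
opening: -0.0002
grip_force: 0.0
```

```bash
python3 - <<'E'
from h import *
st()
E
```

```text
t 10.18 tip bal mm [-12.3   0.7  95. ] yawerr -0.02 tilt [-0.0015  0.0003] F [-0.5  0.5  0.4] op -0.0002
```

jog_arm(
  rows=[
    {"dp": [0, 0, 0.015], "roll": 0},
    {"dp": [0, 0, 0.013], "roll": 0},
    {"dp": [0, 0, 0.01], "roll": 0},
    {"dp": [0, 0, 0], "roll": 0},
    {"dp": [0.006, 0, 0], "roll": 0},
    {"dp": [0.006, 0, 0], "roll": 0},
    {"dp": [0.006, 0, 0], "roll": 0},
    {"dp": [0.006, 0, 0], "roll": 0},
  ],
)

```text
clock: 10.85
position: [0.5437, -0.0073, 0.231]
tcp_rot: [-0.195, 3.134, 0.0]
force: [2.2, 0.4, 0.5]
opening: 0.0
grip_force: 0.7
```

jog_arm(
  rows=[
    {"dp": [0.006, 0, 0], "roll": 0},
    {"dp": [0.006, 0, 0], "roll": 0},
    {"dp": [0.006, 0, 0], "roll": 0},
    {"dp": [0.006, 0, 0], "roll": 0},
    {"dp": [0.006, 0, 0], "roll": 0},
    {"dp": [0.005, 0, 0], "roll": 0},
    {"dp": [0.003, 0, 0], "roll": 0},
    {"dp": [0, 0, 0], "roll": 0},
  ],
)

```text
clock: 11.52
position: [0.5055, -0.0121, 0.2301]
tcp_rot: [0.195, -3.134, -0.0]
force: [-0.4, -1.6, -0.0]
opening: -0.0001
grip_force: 0.0
```

jog_arm(
  rows=[
    {"dp": [0.001, 0, 0], "roll": 0},
    {"dp": [0.001, 0, 0], "roll": 0},
    {"dp": [0.001, 0, 0], "roll": 0},
    {"dp": [0, 0, 0], "roll": 0},
  ],
)

```text
clock: 11.85
position: [0.5042, -0.0122, 0.2302]
tcp_rot: [-0.195, 3.133, 0.0]
force: [5.5, 1.8, -3.8]
opening: 0.0
grip_force: 2.2
```

```bash
python3 - <<'E'
from h import *
st()
E
```

```text
t 11.85 tip bal mm [-76.3   0.7  57.2] yawerr -0.01 tilt [0.0025 0.0004] F [ 5.5  1.8 -3.8] op 0.0
```

The guard is against its shut stop: 5.5 N at x = -76.3 mm, where -77 was expected. Backing off and going up.

jog_arm(
  rows=[
    {"dp": [-0.004, 0, 0], "roll": 0},
    {"dp": [-0.006, 0, 0], "roll": 0},
    {"dp": [-0.004, 0, -0.015], "roll": 0},
    {"dp": [0, 0, -0.03], "roll": 0},
    {"dp": [0, 0, -0.04], "roll": 0},
    {"dp": [0, 0, -0.04], "roll": 0},
    {"dp": [0, 0, 0], "roll": 0},
    {"dp": [0, 0, 0], "roll": 0},
  ],
)

```text
clock: 12.52
position: [0.5178, -0.0106, 0.3576]
tcp_rot: [-0.195, 3.131, -0.001]
force: [-0.3, -0.3, -1.0]
opening: 0.0001
grip_force: 0.0
```

```bash
python3 - <<'E'
from h import *
st();p,d=snapshot("wrist");cv2.imwrite("pics/w5.png",p)
for q in pinpoint("wrist","guard_rib")[:1]: print(q["confidence"],(1e3*bal(ray_z("wrist",q["at"],.067))).round(1))
E
```

```text
t 12.52 tip bal mm [-62.6   0.6 184.6] yawerr 0.0 tilt [ 0.0046 -0.0003] F [-0.3 -0.3 -1. ] op 0.0001
0.71 [-93.1   3.3  67. ]
```

View pics/w5.png

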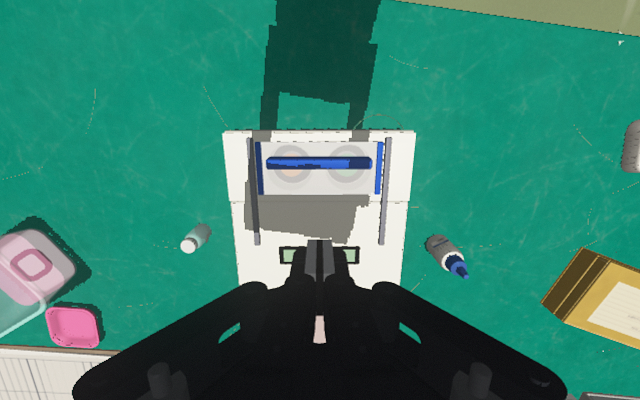

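The guard is shut over both wells, with the rib at (319,162), measured at x = -93.1 mm. The vial and dropper bottle are standing. Handing in.

```bash
python3 -c "
from station import *
print(close_job())"
```

```text
the job is handed in; nothing more can be done
None
```

The balance is tared and the job is handed in: I pushed the guard fully back, held the green key at the bottom for about 1 s (11 N), let it up and shut the guard (rib measured at -93.1 mm, fully shut is -93 mm); the hand-in gave no verdict.

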